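# Eject a jammed instrument cassette from its drying dock

### The arm

A 7-joint arm with a two-finger parallel gripper is mounted at the origin on the work surface. World frame = base frame: x ahead of the robot, y to its left, z up, the work surface at z = 0. Lengths are in mm, angles in rad, forces in N, time in s.
With the tool pointing down it reaches from about 400 to 875 mm from the base axis. Payload 6.5 kg.
Tool frame: the origin (TCP) lies between the finger pads; the fingertips stand 19 mm ahead of it and the grasp point (between the pads) is the TCP; y points along the fingers, x is the direction in which the jaws open and shut, and the axes are right-handed (so a half turn about y gives the same grasp; the last joint's range is limited). The gripper opens to 88 mm and grips with 3 to 60 N. Pads are 18 mm wide; open, the fingers measure 123 mm over their backs; the gripper's body (75 mm by 187 mm) begins 45 mm behind the grasp point.
Start: joints at [-1.33, 0.536, -0.004, 1.538, 0.003, 1.067, -0.071], TCP at [196.301, 619.642, 257.716] pointing down, gripper open.
Joint ranges: [-2.7, 2.7], [-0.37, 2.16], [-1.27, 1.26], [0.24, 2.4], [-1.31, 4.45], [0.19, 1.91], [-2.76, 2.76]. Speed limits (rad/s): [2.39, 2.39, 3.14, 3.14, 3.14, 3.14, 3.14].

### API

Orientations are given as a unit quaternion [x, y, z, w].
In Python, from plant import reach, line_to, move_j, gripper_to, sleep, inverse_kinematics, read_state, read_camera, camera_info, Unreachable, finish_job, recognise, outline_of, pinpoint gives the robot as it stands. Calls block until the motion is done:
- reach(position, orientation): joint-space move of the TCP to a pose.
- line_to(position, max_speed=150, frame=None, guard=None): straight line of the TCP; frame=None keeps the orientation; max_speed is the mean speed in mm/s. With guard (N) it stops when the force on the tool has changed by that much, and returns True; else False.
- move_j(angles): joint-space move.
- gripper_to(opening, newtons=None): finger opening in mm; newtons is the grip in N (None keeps the last); returns when the fingers have stopped.
- sleep(seconds).
- inverse_kinematics(position, orientation): joint angles nearest the present ones, or None.
- read_state(): the state.
- read_camera(name): name is "scene" or "top"; returns the picture (420x560x3 uint8, red, green, blue); there is no depth.
- camera_info(name): a dict with "camera_matrix" (3x3 intrinsics, pixels), "k1" (the pictures are not rectified: a ray, as slopes to the right and down, at radius r is drawn at 1 + k1 r^2 times it, then the intrinsics apply), "camera_from_world" (4x4, takes a point from world to camera coordinates). Camera axes: x right, y up, looking along -z (the intrinsics and any distortion apply to the point x, -y, -z); pixel columns grow to the right and rows downward; lengths in mm; the calibration is good to about 2 mm. A picture is of the moment at which its call begins. camera_info takes no time and is no camera call.
A pose or a line that the arm cannot do raises Unreachable and nothing moves.
- finish_job(): hands the job in, once; it reports no verdict.
Trained networks look in the newest picture that a camera, given by its name, has taken for a name from the list of things; names that differ only in an ending like _2 or _b are one class to them, and where a whole thing is asked for, a point or a joint stands for the part that bears it (a point fixed in the world has none). Each returns a list of dicts, best first, with "confidence" (0 to 1); they miss things now and then, are a little off and sometimes report something else, mostly with a low value. They report only what shows in the picture. A call takes as long as a camera call. They do not tell look-alikes from the thing itself.
- recognise(name, camera): "box" ([left, top, right, bottom] in pixels, round what is visible of it).
- outline_of(name, camera): "region" (420x560 bool, what is visible of it) and "box" ([left, top, right, bottom] in pixels, round what is visible of it).
- pinpoint(name, camera): "centre" ([column, row] in pixels: a listed point, or the origin of a listed thing).
The state is a dict: "t": time; "joints": joint angles; "qvel": joint speeds; "tau": joint torques, N m; "ee_pos": TCP position; "orientation": TCP orientation; "ft_force": force on the tool from outside, world axes, zero at the start; "ft_torque": the same for the moment, N m; "grip_width": finger opening in mm.
Only numpy, scipy, OpenCV 4.12 (cv2) and the standard library are available. Lean on these libraries where they do the work, as an engineer would, in place of code of your own. Each camera call takes 0.05 s, during which the arm holds its last target. There are 200 camera calls.

### The job

The instrument cassette with the blue bands is jammed in the drying dock. Take the red-handled ejector rod, push the cassette out from behind through the square hole in the dock's back wall until it sticks out more than halfway at the front, and put the rod down flat on the counter clear of the dock. Then draw the cassette out and lay it flat inside the green tray without dropping it, leaving the yellow-banded cassette in its bay and the bottles, cup and bowl as they are.

Things in the scene. Friction and masses are not known exactly. Their poses are not given: they have to be found in the camera images.
- dock: White drying dock on a grey base, fixed: 180 (x) x 200 (y) x 78 high. Origin: centre of its underside. +x is the way cassettes come out: back wall's outer face x = -90, front face x = +90. Two bays centred at y = -50 and +50, each 54 wide, from x = -82 to the open front, floor 30 and ceiling 64 above the counter, with a 24 wide slot along the roof showing the cassette.
- hole0 (a point): Centre of the square access hole behind the bay at dock y = -50, on the back wall's outer face, 46 above the counter. Hole 28 wide x 26 high in an 8 thick wall, blue frame; axis along dock x, in line with the bay.
- mouth0 (a point): Open front end of the bay at dock y = -50: middle of its floor edge, 30 above the counter. From here an aluminium apron 34 wide runs on 120 mm along dock +x, level with the bay floor; beside it is free space down to the counter.
- spring0 (a point): Where the orange spring shoe (18 square, under a steel bridge 90 high) presses on the cassette in the bay at dock y = -50. It presses with about 11 N; sliding the cassette takes about 12 N until its rear end is past the shoe, 9 mm beyond this point; then it is loose.
- hole1 (a point): Centre of the square access hole behind the bay at dock y = +50, on the back wall's outer face, 46 above the counter. Hole 28 wide x 26 high in an 8 thick wall, blue frame; axis along dock x, in line with the bay.
- mouth1 (a point): Open front end of the bay at dock y = +50: middle of its floor edge, 30 above the counter. From here an aluminium apron 34 wide runs on 120 mm along dock +x, level with the bay floor; beside it is free space down to the counter.
- spring1 (a point): Where the orange spring shoe (18 square, under a steel bridge 90 high) presses on the cassette in the bay at dock y = +50. It presses with about 11 N; sliding the cassette takes about 12 N until its rear end is past the shoe, 9 mm beyond this point; then it is loose.
- cassette: The jammed cassette: rigid closed steel box 150 long (x) x 50 wide (y) x 32 high, about 0.32 kg, with two blue bands. Origin: centre of its underside; x along its length and, at the start, the same way as the dock's +x. It starts in either bay, its front end 10 to 20 inside the dock's front face.
- cassette_rear (a point): Centre of the cassette's rear end face, which faces the access hole (75 behind the cassette's centre, 16 above its underside).
- other_cassette: Same size of cassette with yellow bands, in the other bay; it must stay there.
- rod: Ejector rod, about 0.22 kg, lying on the counter: red handle block 80 long (x) x 26 wide (y) x 36 high, then a round steel rod, 14 diameter, 130 long, out of the handle's +x end. Origin: centre of the handle's underside (midway along the handle); +x points to the tip; rod axis 18 above the underside. The weight is mostly in the handle, so it lies flat on it.
- rod_tip (a point): Centre of the free end face of the steel rod, 170 ahead of the rod's origin, 18 above its underside.
- tray: Green open tray fixed to the counter, 230 long (x) x 130 wide (y) outside, 22 high, walls and floor 5 thick. Origin: centre of its underside.
- amber_bottle: Bystander: amber bottle, 52 diameter, 120 high; origin at the centre of its foot.
- pink_bottle: Bystander: red plastic bottle, 60 diameter, 150 high; origin at the centre of its foot.
- brush_cup: Bystander: orange cup, 70 diameter, 85 high; origin at the centre of its foot.
- bowl: Bystander: steel bowl, 110 diameter, 40 high; origin at the centre of its foot.
There are look-alikes about, which are no part of the job. Leave any turquoise look-alike of the rod alone. What is shaped like the cassette but turquoise is not meant.

How it is judged:
By the outcome, as a careful person would: the job done as asked, in the order asked, and still so for the second after the job is handed in, with the robot touching nothing.
It also fails if it takes over 54 s, if anything falls off the work surface, if the arm or the gripper's body presses on something with over 40 N, if the wrist force passes 120 N, or if a joint passes its speed limit or range.

## Working session

There is one attempt and no reset: what is moved stays moved. The work goes in short steps, each a Python script; the robot and the scene stay as the last script left them, time stands still between calls to the robot, and variables do not carry over. Pictures are saved under pics/ and viewed, about 8 in all and at most 12, crops included, and the job is handed in when it is done.

```bash
ls; mkdir -p pics; python3 - <<'E'
from plant import *
import cv2, json
for c in ("scene","top"):
    im=read_camera(c); cv2.imwrite(f"pics/{c}0.png",im[:,:,::-1])
    i=camera_info(c); print(c,i)
    for n in ["dock","hole0","hole1","mouth0","mouth1","spring0","spring1","cassette","cassette_rear","other_cassette","rod","rod_tip","tray","bowl"]:
        print(n,[([round(float(v)) for v in d["centre"]],round(d["confidence"],2)) for d in pinpoint(n,c)])
print(read_state())
E
```

```text
pics
scene {'camera_matrix': array([[477.66102969,   0.        , 281.88230973],
       [  0.        , 477.66102969, 217.43586231],
       [  0.        ,   0.        ,   1.        ]]), 'k1': -0.16122006754537424, 'camera_from_world': array([[ 5.07776679e-01,  8.61360901e-01,  1.48405634e-02,
        -2.33195772e+02],
       [-6.96990578e-01,  4.00632896e-01,  5.94724657e-01,
         3.29157727e+02],
       [ 5.06326948e-01, -3.12331044e-01,  8.03792473e-01,
        -1.60967512e+03],
       [ 0.00000000e+00,  0.00000000e+00,  0.00000000e+00,
         1.00000000e+00]])}
dock [([293, 230], 0.86), ([280, 205], 0.56), ([302, 239], 0.26)]
hole0 [([252, 221], 0.97), ([271, 249], 0.8)]
hole1 [([252, 221], 0.97), ([271, 249], 0.8)]
mouth0 [([309, 199], 0.89), ([293, 232], 0.74), ([326, 229], 0.72)]
mouth1 [([309, 199], 0.89), ([293, 232], 0.74), ([326, 229], 0.72)]
spring0 [([280, 206], 0.86), ([300, 232], 0.63)]
spring1 [([280, 206], 0.86), ([300, 232], 0.63)]
cassette [([101, 234], 0.78), ([282, 210], 0.73)]
cassette_rear [([116, 210], 0.66), ([260, 215], 0.45)]
other_cassette [([302, 239],
[... 1333 characters left out ...]
bowl [([293, 137], 0.96)]
{'t': 1.5, 'joints': array([-1.33022321,  0.53640833, -0.00437194,  1.5379155 ,  0.00259225,
        1.06730932, -0.07120049]), 'qvel': array([-0.00066207, -0.00028339, -0.00035536,  0.00019586,  0.00160066,
        0.00027237, -0.00123681]), 'tau': array([-9.47177637e-05, -5.70889306e+01,  9.89848897e-01, -2.51918525e+01,
       -5.63697831e-02,  1.07728349e-02,  5.18806314e-05]), 'ee_pos': array([196.29789085, 619.63110064, 257.70469535]), 'orientation': array([ 0.57053861,  0.41773797, -0.41774024, -0.57050309]), 'ft_force': array([ 0.79475939,  0.1768669 , -0.00785653]), 'ft_torque': array([ 0.03114468, -0.01011845, -0.01138567]), 'grip_width': 87.9381308903255}
```

View pictures.

View pics/scene0.png

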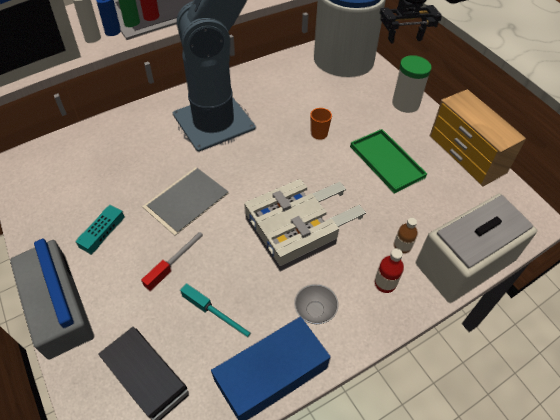

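```bash
python3 -c "
import cv2
im=cv2.imread('pics/top0.png')[90:350,90:480]; cv2.imwrite('pics/top0c.png',cv2.resize(im,None,fx=2,fy=2,interpolation=cv2.INTER_CUBIC))"
```

```text
(no output)
```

View pics/top0c.png

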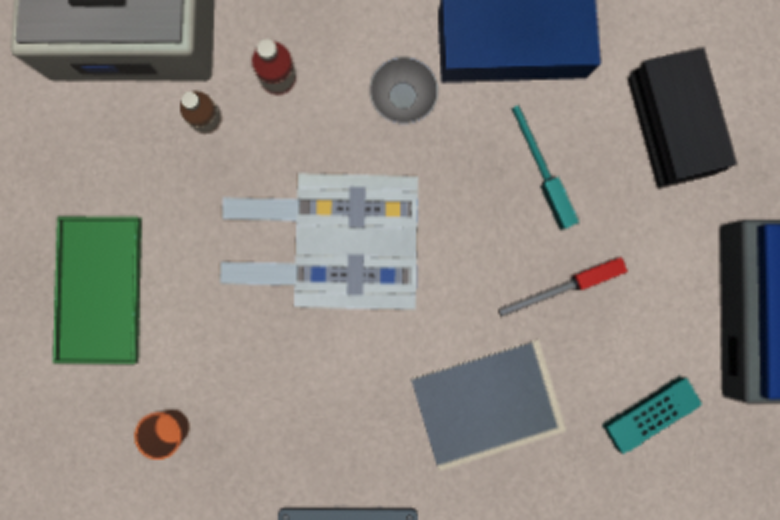

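Scene: the red-handled rod is at top (390,226), scene (155,275), with its tip at top (340,246). The turquoise rod at top (367,192) is the look-alike. The blue-banded cassette is in the bay nearer the robot, top (267,227); the yellow one is at (266,193), and the turquoise box at (415,297) is a look-alike. The tray is at top (140,235). The 2x crop confirms the colours. Cassettes come out towards world +y, so the blue bay should be dock y=+50 (bay 1).

```bash
cat > h.py <<'E'
import numpy as np, cv2
from plant import *
from scipy.optimize import least_squares
from scipy.spatial.transform import Rotation as R
def proj(c,P):
    i=camera_info(c);T=i["camera_from_world"];P=np.atleast_2d(P)
    q=P@T[:3,:3].T+T[:3,3]; s=np.c_[q[:,0],-q[:,1]]/-q[:,2:]
    s=s*(1+i["k1"]*(s**2).sum(1,keepdims=True)); K=i["camera_matrix"]
    return s@K[:2,:2].T+K[:2,2]
def unproj(c,px,z):
    return least_squares(lambda p:(proj(c,[p[0],p[1],z])[0]-px),[550,0]).x
def place(pose,L):
    x,y,a=pose;L=np.atleast_2d(L).astype(float);c,s=np.cos(a),np.sin(a)
    return np.c_[x+c*L[:,0]-s*L[:,1],y+s*L[:,0]+c*L[:,1],L[:,2]]
def fit(obs,x0):
    """obs: list of (camera, local point, pixel)"""
    f=lambda p:np.concatenate([proj(c,place(p,L))[0]-px for c,L,px in obs])
    r=least_squares(f,x0,loss='soft_l1',f_scale=1.0); return r.x,np.round(f(r.x).reshape(-1,2),1)
def quat(jaw):   # tool pointing down, jaws opening along angle `jaw`
    x=np.array([np.cos(jaw),np.sin(jaw),0]);y=np.array([0,0,-1.]);return R.from_matrix(np.c_[x,y,np.cross(x,y)]).as_quat()
E
python3 - <<'E'
from h import *
from math import pi
T=cv2.imread('pics/top0.png');S=cv2.imread('pics/scene0.png')
full=lambda u,v:np.array([90+(u+.5)/2-.5,90+(v+.5)/2-.5])
obs=[("top",(90,-100,78),full(299,174)),("top",(-90,-100,78),full(417,178)),("top",(-90,100,78),full(415,308)),("top",(90,100,78),full(294,306)),
 ("top",(210,-50,30),full(222,208)),("top",(210,50,30),full(220,272)),
 ("top",(90,-50,30),(237,195)),("scene",(-90,50,46),(252,221)),("scene",(-90,-50,46),(271,249)),("scene",(90,50,30),(309,199)),("scene",(90,-50,30),(326,229))]
d,r=fit(obs,[560,0,pi/2]);print("dock",d,r.tolist())
def red(I,box):
    h=cv2.cvtColor(I,cv2.COLOR_BGR2HSV);m=((h[...,0]<8)|(h[...,0]>172))&(h[...,1]>150)&(h[...,2]>60)
    k=np.zeros_like(m);x0,y0,x1,y1=box;k[y0:y1,x0:x1]=1;m&=k;v,u=np.nonzero(m);return np.array([u.mean(),v.mean()]),cv2.minAreaRect(np.c_[u,v].astype(np.float32)),len(u)
ct=red(T,(360,200,420,250));cs=red(S,(130,250,185,300));print(ct,cs)
obs=[("top",(0,0,30),ct[0]),("scene",(0,0,24),cs[0]),("top",(170,0,18),(339.5,246)),("top",(170,0,18),full(500,313)),("scene",(170,0,18),(202,234))]
p,r=fit(obs,[500,-250,pi/2]);print("rod",p,r.tolist())
h=cv2.cvtColor(T,cv2.COLOR_BGR2HSV);g=((abs(h[...,0].astype(int)-65)<12)&(h[...,1]>100)).astype(np.uint8);g[:,:100]=0;g[:,170:]=0
rc=cv2.minAreaRect(np.argwhere(g)[:,::-1].astype(np.float32));print(rc,[unproj("top",q,15).round() for q in cv2.boxPoints(rc)],"tray c",unproj("top",rc[0],15))
for n,x,y in(("springpx",267.5,228),): print(n,unproj("top",(90+356/2,90+274/2),90))
# overlay
def dr(I,c,pose,pts,col):
    q=proj(c,place(pose,pts));cv2.polylines(I,[np.int32(np.round(q*16*2))],True,col,1,cv2.LINE_AA,4)
for c,I,b in(("top",T,(90,150,420,280)),("scene",S,(100,150,400,330))):
    I=cv2.resize(I,None,fx=2,fy=2,interpolation=cv2.INTER_CUBIC)
    for z in(0,78):dr(I,c,d,[(90,100,z),(-90,100,z),(-90,-100,z),(90,-100,z)],(0,0,255))
    for y in(50,-50):
        dr(I,c,d,[(-90,y-14,33),(-90,y+14,33),(-90,y+14,59),(-90,y-14,59)],(255,0,255));dr(I,c,d,[(90,y-17,30),(90,y+17,30),(210,y+17,30),(210,y-17,30)],(255,255,0))
    for z in(0,36):dr(I,c,p,[(40,13,z),(-40,13,z),(-40,-13,z),(40,-13,z)],(255,255,0))
    dr(I,c,p,[(40,0,18),(170,0,18)],(255,0,0))
    cv2.imwrite(f"pics/ov_{c}.png",I[b[1]*2:b[3]*2,b[0]*2:b[2]*2])
a=cv2.imread("pics/ov_top.png");b=cv2.imread("pics/ov_scene.png");W=max(a.shape[1],b.shape[1])
cv2.imwrite("pics/ov.png",np.vstack([cv2.copyMakeBorder(i,0,0,0,W-i.shape[1],0) for i in(a,b)])[:,:800])
E
```

```text
dock [521.0842745   -9.4268793    1.55529612] [[-0.5, -0.5], [0.6, -1.0], [0.3, 1.0], [-0.1, 0.6], [0.2, -0.0], [-0.0, 0.2], [2.6, -0.3], [1.0, 0.2], [-0.4, -0.8], [-0.2, 0.9], [1.6, -4.3]]
(array([389.98453608, 226.20103093]), ((390.0689697265625, 226.1724395751953), (7.799203872680664, 24.883174896240234), 68.1985855102539), 194) (array([155.94626168, 274.71028037]), ((156.25001525878906, 274.7500305175781), (14.142135620117188, 31.819805145263672), 45.0), 428)
rod [ 479.00765218 -391.34498198    1.94601329] [[0.4, -0.3], [0.4, -0.7], [0.1, -0.3], [-0.1, -0.6], [-0.7, -0.6]]
((137.5, 234.5), (71.0, 41.0), 90.0) [array([557., 470.]), array([558., 338.]), array([336., 332.]), array([334., 462.])] tray c [446.11546526 399.80368493]
springpx [471.15666135 -10.22096879]
```

View pics/ov.png

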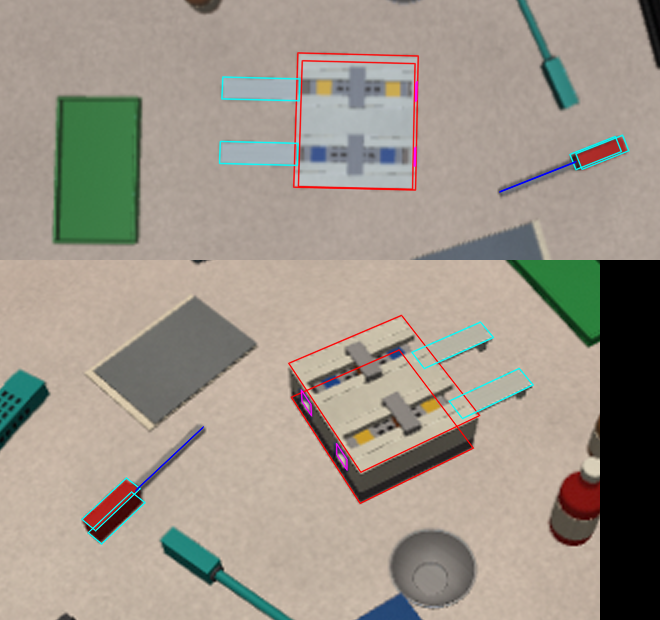

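The overlay fits the dock and rod to about 1 px: dock roof at (295-418, 54-190) in the upper crop, and the rod outline on the red handle. The blue bay is bay 1. Next I grasp the rod.

```bash
cat >> h.py <<'E'
D=(521.08,-9.43,1.5553); ROD=(479.0,-391.3,1.946)
dk=lambda x,y,z:place(D,(x,y,z))[0]
def snap(c,name,box,f=3):
    I=read_camera(c)[:,:,::-1];x0,y0,x1,y1=box
    cv2.imwrite(name,cv2.resize(I[y0:y1,x0:x1],None,fx=f,fy=f,interpolation=cv2.INTER_CUBIC));return I
E
python3 - <<'E'
from h import *
from math import pi
for off in(pi/2,-pi/2):
    for n,p,y in(("rod",(*ROD[:2],24),ROD[2]),("pre",dk(-275,50,52),D[2]),("end",dk(-145,50,52),D[2]),("cas",dk(110,50,50),D[2]),("tray",(446,400,30),0),("tray",(446,400,30),pi)):
        j=inverse_kinematics(p,quat(y+off));print(n,np.round(p),None if j is None else np.round(j,2))
print(R.from_quat(read_state()["orientation"]).as_matrix().round(2).tolist())
q=quat(ROD[2]-pi/2)
gripper_to(60,60)
reach((*ROD[:2],250),q);print(read_state()["t"],np.round(read_state()["joints"],2))
line_to((*ROD[:2],60),250);line_to((*ROD[:2],24),100,guard=15)
gripper_to(10,60);s=read_state();print(s["t"],s["ee_pos"],s["grip_width"],s["ft_force"])
E
```

```text
rod [ 479. -391.   24.] [-0.06  1.18  1.08  1.77 -1.23  1.04 -1.25]
pre [ 467. -284.   52.] [-0.27  1.05  1.08  1.97 -1.2   0.97 -1.71]
end [ 469. -154.   52.] [-0.54  1.    1.08  2.1  -1.23  0.91 -1.86]
cas [473. 101.  50.] [-0.1   0.62 -0.25  2.07  0.32  0.48  2.53]
tray [446 400  30] [-0.79  0.77 -0.03  1.79  0.03  0.59  0.74]
tray [446 400  30] [-1.17  0.84  0.51  1.81 -0.64  0.66 -1.85]
rod [ 479. -391.   24.] [ 0.28  0.86  0.47  1.75 -0.59  0.67  1.46]
pre [ 467. -284.   52.] [ 0.1   0.73  0.48  1.95 -0.58  0.6   0.95]
end [ 469. -154.   52.] [-0.17  0.68  0.5   2.08 -0.65  0.53  0.8 ]
cas [473. 101.  50.] [-0.54  0.63  0.29  2.1  -0.4   0.46  0.04]
tray [446 400  30] [-1.17  0.84  0.51  1.81 -0.64  0.66 -1.85]
tray [446 400  30] [-0.79  0.77 -0.03  1.79  0.03  0.59  0.74]
[[0.3, 0.0, -0.95], [0.95, -0.0, 0.3], [-0.0, -1.0, -0.0]]
5.7333 [-0.01  0.66  0.93  1.67 -0.58  1.11  1.47]
7.7667 [ 478.7470879  -391.58231318   24.24929902] 25.44003818784274 [-1.77729062 -0.33400281  2.46736356]
```

```bash
python3 - <<'E'
from h import *
from math import pi
q=quat(D[2]-pi/2)
line_to((478.7,-391.6,60),150)
p=dk(-295,50,60);line_to(p,150,frame=q);line_to(dk(-295,50,52.3),100)
s=read_state();print(s["t"],s["ee_pos"],s["grip_width"],s["ft_force"])
T=snap("top","pics/a.png",(280,190,400,260));S=snap("scene","pics/b.png",(140,190,280,290))
for c in("top","scene"):
    print(c,[(np.round(d["centre"],1).tolist(),round(d["confidence"],2)) for d in pinpoint("rod_tip",c)],proj(c,dk(-125,50,46)).round(1),proj(c,dk(-90,50,46)).round(1))
a=cv2.imread("pics/a.png");b=cv2.imread("pics/b.png");W=max(a.shape[1],b.shape[1])
cv2.imwrite("pics/ab.png",np.vstack([cv2.copyMakeBorder(i,0,0,0,W-i.shape[1],0) for i in(a,b)]))
cv2.imwrite("pics/topfull1.png",T);cv2.imwrite("pics/scenefull1.png",S)
E
```

```text
9.15 [ 466.02009824 -304.18090071   51.68699463] 25.512311175551247 [ 0.11138467 -0.11048407 -1.84602131]
top [([350.2, 144.8], 0.83), ([307.3, 226.1], 0.38), ([268.1, 193.2], 0.25)] [[308.7 228.4]] [[297.2 228.2]]
scene [([241.6, 224.8], 0.74), ([247.1, 332.5], 0.72), ([381.9, 284.0], 0.62)] [[241.5 226.3]] [[253.  221.2]]
```

View pics/ab.png

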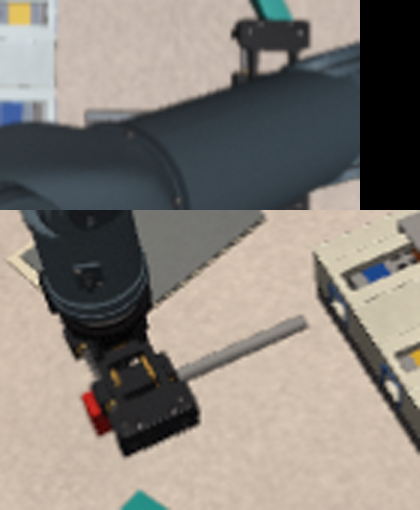

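Scene crop: the rod tip is at about (241,227) full-frame and the hole at (252,221), both within 1-1.5 px of prediction. In the top view the tip row of about 228.4 also matches. I insert with a guard.

```bash
python3 - <<'E'
from h import *
print(line_to(dk(-170-80,50,52.3),100,guard=6));s=read_state();print(s["t"],s["ee_pos"],s["ft_force"])
g=line_to(dk(-170-58,50,52.3),60,guard=7);s=read_state();print(g,s["t"],s["ee_pos"],s["ft_force"], "dockx", (s["ee_pos"]-dk(0,50,0))[1])
E
```

```text
False
9.95 [ 467.38325408 -258.91983746   52.52261531] [-0.59237411 -0.59011461 -1.89132156]
True 10.2417 [ 467.12170219 -248.43101665   52.3891632 ] [ 0.26592784 -0.28105193 -1.53059802] dockx -239.7758019780819
```

```bash
python3 - <<'E'
from h import *
for x in (-200,-140):
    g=line_to(dk(x,50,52.3),80,guard=38);s=read_state();print(g,s["t"],s["ee_pos"],s["ft_force"],(s["ee_pos"]-dk(0,50,0))[1],s["grip_width"])
    if g: break
S=snap("scene","pics/c.png",(200,150,400,290))
E
```

```text
False 10.9 [ 468.18474134 -214.1059527    53.47560365] [ -0.22065477 -12.53557741  -1.67520362] -205.45073803256744 25.659814854386738
False 11.8 [ 468.80240841 -148.30828948   52.1705034 ] [ 0.04388032 -0.2691795  -1.77179943] -139.65307481473525 25.552403475805917
```

View pics/c.png

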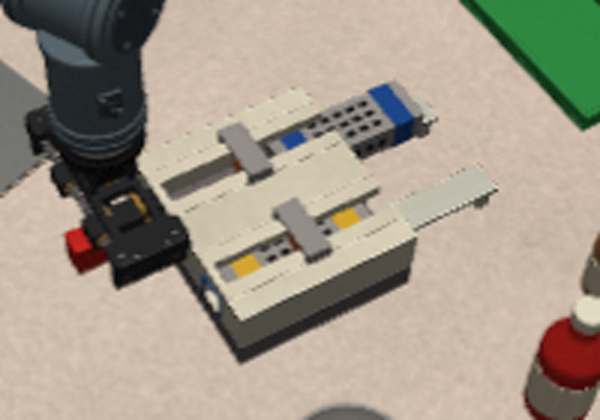

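The cassette's front end is well out on the apron (crop (405,115)), and its rear is past the bridge. The last force of about 0 N means it is loose. I withdraw the rod and lay it down.

```bash
python3 - <<'E'
from h import *
for x in(160,170,180,190,200): print(x,((proj("scene",[dk(x,25,62),dk(x,75,62),dk(x,25,30)])-[200,150])*3).round().tolist())
print(line_to(dk(-255,50,52.3),150,guard=20));line_to(dk(-335,50,52.3),200)
z=24.4
line_to(dk(-335,50,z+8),120);print(line_to(dk(-335,50,z),30,guard=4));s=read_state();print(s["t"],s["ee_pos"],s["ft_force"])
gripper_to(60,60);line_to(dk(-335,50,110),250)
s=read_state();print(s["t"],np.round(s["joints"],2))
reach(dk(-100,50,230),quat(D[2]-np.pi/2))
reach(dk(115,50,180),quat(D[2]-np.pi/2))
s=read_state();print(s["t"],s["ee_pos"])
S=snap("scene","pics/d.png",(130,150,390,310));T=snap("top","pics/d2.png",(180,180,440,280))
a=cv2.imread("pics/d.png");b=cv2.imread("pics/d2.png")
cv2.imwrite("pics/dd.png",cv2.resize(np.vstack([a,b]),None,fx=.75,fy=.75))
E
```

```text
160 [[405.0, 119.0], [376.0, 84.0], [401.0, 140.0]]
170 [[414.0, 115.0], [385.0, 80.0], [410.0, 136.0]]
180 [[422.0, 111.0], [394.0, 77.0], [419.0, 132.0]]
190 [[431.0, 107.0], [402.0, 73.0], [427.0, 129.0]]
200 [[440.0, 103.0], [411.0, 69.0], [436.0, 125.0]]
False
True
13.975 [ 466.14410617 -343.55139858   24.18783301] [0.01875716 0.28110605 5.32792216]
15.1417 [-0.05  0.82  0.89  1.87 -0.82  0.87  1.23]
17.0583 [473.36942666 104.27113431 180.33481754]
```

View pics/dd.png

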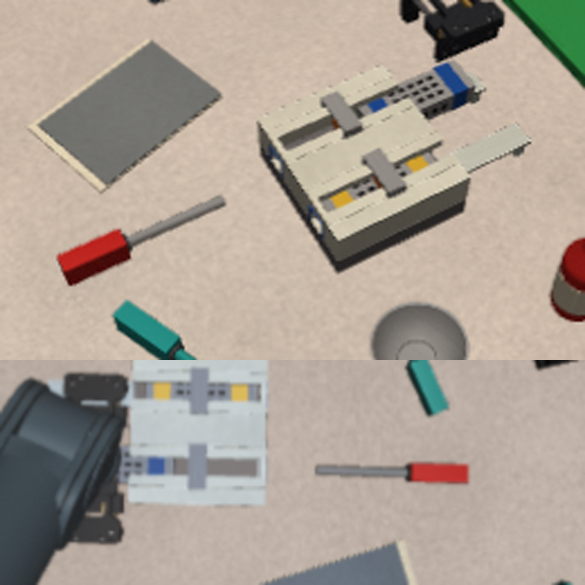

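The rod lies flat, in the d2 crop from (317,470) to (468,473), about 75 mm clear of the dock. The rear edge of the cassette is at d2 crop x≈175, so dock x≈+30 and it sticks out about 90 mm. Nothing else has moved. Now I grasp the cassette and draw it out.

```bash
python3 - <<'E'
from h import *
gripper_to(74,30)
line_to(dk(112,50,80),200);print(line_to(dk(112,50,51),80,guard=12))
gripper_to(30,30);s=read_state();print(s["t"],s["ee_pos"],s["ft_force"],s["grip_width"])
for x in(140,185): 
    g=line_to(dk(x,50,51),120,guard=25);s=read_state();print(g,s["t"],s["ee_pos"],s["ft_force"],s["grip_width"])
line_to(dk(190,50,53),40);line_to(dk(195,50,140),150)
S=read_camera("scene");cv2.imwrite("pics/e.png",S[130:270,230:430,::-1].repeat(3,0).repeat(3,1))
s=read_state();print(s["t"],s["ee_pos"],s["ft_force"],s["grip_width"])
E
```

```text
False
19.2167 [473.10129989 103.42256119  51.26104581] [ 0.19736709 -1.0518729   2.45170346] 49.70727587185588
False 19.6 [473.71013941 132.54334902  51.26263144] [0.10995648 3.24942319 4.26980256] 49.83971675283081
False 20.125 [474.41084793 176.88018361  51.25716305] [0.18984668 1.48103506 5.22236099] 49.75037026635794
21.1917 [473.32380489 186.15313166 139.09485149] [ 0.13332466  0.85715078 -4.18748906] 49.705233983509615
```

View pics/e.png

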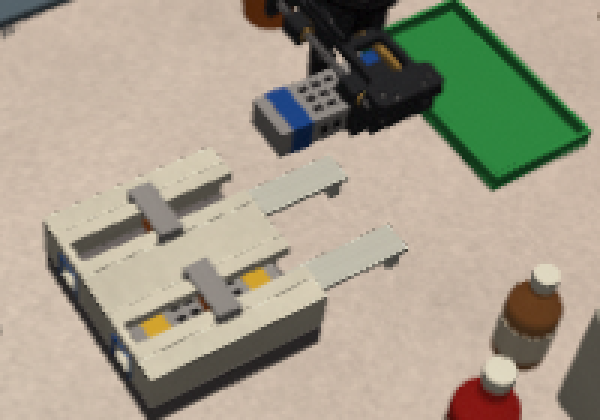

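```bash
python3 - <<'E'
from h import *
q=quat(np.pi/2);P=lambda z:(439,400,z)
reach(P(140),q);s=read_state();print(s["t"],s["ee_pos"],s["joints"].round(2))
line_to(P(50),150);line_to(P(30),60)
g=line_to(P(22),20,guard=4);s=read_state();print(g,s["t"],s["ee_pos"],s["ft_force"],s["grip_width"])
I=read_camera("scene");J=read_camera("top")
a=I[110:210,320:450,::-1];b=J[180:280,80:210,::-1]
cv2.imwrite("pics/f.png",np.hstack([a,b]).repeat(3,0).repeat(3,1))
E
```

```text
22.075 [439.40142282 397.84793995 139.27807615] [-1.26  0.68  0.63  1.81 -0.52  0.83  1.19]
True 23.6167 [439.43090375 400.33599349  26.18733136] [-0.10632247 -0.2342309   4.80949605] 49.809395319417476
```

View pics/f.png

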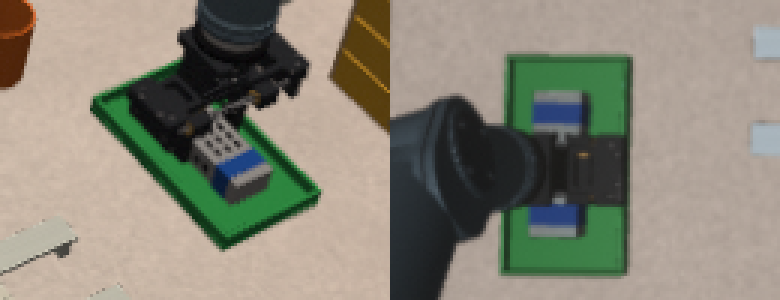

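The cassette lies inside the tray, top crop (530-588, 90-237), with clear margin to the walls. Contact came at TCP z=26.2, as predicted for the tray floor. I release it and retreat.

```bash
python3 - <<'E'
from h import *
gripper_to(64,30);line_to((439.4,400.3,120),120);line_to((439.4,400.3,260),250)
reach((300,560,270),quat(np.pi/2));sleep(0.3)
s=read_state();print(s["t"],s["ft_force"])
I=read_camera("scene");J=read_camera("top")
cv2.imwrite("pics/g.png",cv2.resize(np.hstack([I[90:350,90:480,::-1],J[90:350,90:480,::-1]]),None,fx=1.02,fy=1.02))
E
```

```text
26.9333 [ 0.59065545  0.00805733 -0.13405135]
```

View pics/g.png

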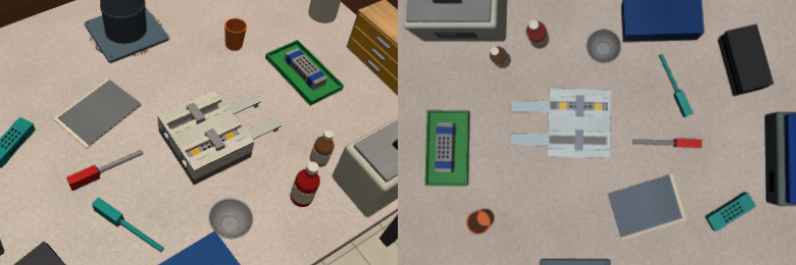

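The cassette lies flat in the tray (top crop (445,147)), and the rod is flat and clear of the dock (667,142). The yellow cassette is still in its bay, and the bottles, cup and bowl have not moved.

```bash
python3 -c "
from plant import *
finish_job();print(read_state()['t'])"
```

```text
the job is handed in; nothing more can be done
the job is handed in; nothing more can be done
```

The job is done and handed in. The robot's clock read about 27 s at the last check, against the 54 s limit.

- **Ejecting:** I picked up the red-handled rod and pushed the blue-banded cassette out through the hole behind its bay. The last force reading in the push was about 12.5 N, dropping to about 0 once the cassette was past the spring. It stuck out of the dock by roughly 80–90 mm of its 150 mm.
- **Rod:** I laid it flat on the counter, about 75 mm behind the dock.
- **Cassette:** I drew it out with a 30 N grip. I lowered it into the green tray until it touched the floor (contact at TCP z = 26.2 mm, as predicted) and only then let go.

The last pictures show the cassette flat inside the tray and the rod flat and clear of the dock. The yellow-banded cassette is in its bay, and the bottles, cup, bowl and turquoise look-alikes are where they were. The arm is clear of everything.

No check failed. The one small disagreement was how far the cassette stuck out after the push: the side view gave about 82 mm and the top view about 90 mm, both more than halfway.

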